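# Line up the disc spindles by width on the sorting board

## Task

Stand the four disc spindles upright on the sorting board, one centred on each round mark, in order of width: the widest on the mark beside the raised wooden stop, then narrower and narrower to the narrowest at the other end. Do not tip a spindle over, and leave the tumbler and the glue bottle where they are.

Things in the scene. Friction and masses are not known exactly. Their poses are not given: they have to be found in the camera images.
- spindle_a: the widest disc spindle: round black base with a short stack of silver-grey disc blanks, 70 mm in diameter and 26 mm high over all, and a thin black post on its axis, 12 mm in diameter, whose top is 80 mm above the underside (54 mm of bare post to grip). Loose, stands upright, 60 to 260 g. Origin: centre of the underside; z up along the post.
- spindle_b: the second widest disc spindle: round black base with a short stack of silver-grey disc blanks, 58 mm in diameter and 26 mm high over all, and a thin black post on its axis, 12 mm in diameter, whose top is 80 mm above the underside (54 mm of bare post to grip). Loose, stands upright, 60 to 260 g. Origin: centre of the underside; z up along the post.
- spindle_c: the third widest disc spindle: round black base with a short stack of silver-grey disc blanks, 46 mm in diameter and 26 mm high over all, and a thin black post on its axis, 12 mm in diameter, whose top is 80 mm above the underside (54 mm of bare post to grip). Loose, stands upright, 60 to 260 g. Origin: centre of the underside; z up along the post.
- spindle_d: the narrowest disc spindle: round black base with a short stack of silver-grey disc blanks, 34 mm in diameter and 26 mm high over all, and a thin black post on its axis, 12 mm in diameter, whose top is 80 mm above the underside (54 mm of bare post to grip). Loose, stands upright, 60 to 260 g. Origin: centre of the underside; z up along the post.
- mark_1: round dark mark, 74 mm in diameter, inlaid flush in the plywood sorting board, number 1 of the four counted from the raised wooden stop (right next to the stop). Origin: centre of the mark on the board's top, 12 mm above the table; x along the row, away from the stop; z up. Board 340 x 90 mm, fixed, turned any way round; the stop is 14 mm high, its near face 41 mm from this centre.
- mark_2: round dark mark, 74 mm in diameter, inlaid flush in the plywood sorting board, number 2 of the four counted from the raised wooden stop. Origin: centre of the mark on the board's top, 12 mm above the table; x along the row, away from the stop; z up. Marks are 80 mm apart.
- mark_3: round dark mark, 74 mm in diameter, inlaid flush in the plywood sorting board, number 3 of the four counted from the raised wooden stop. Origin: centre of the mark on the board's top, 12 mm above the table; x along the row, away from the stop; z up. Marks are 80 mm apart.
- mark_4: round dark mark, 74 mm in diameter, inlaid flush in the plywood sorting board, number 4 of the four counted from the raised wooden stop (the end without a stop). Origin: centre of the mark on the board's top, 12 mm above the table; x along the row, away from the stop; z up. Marks are 80 mm apart.
- tumbler: bystander: steel drinking tumbler with black lid and blue straw, 78 mm wide, 140 mm high (straw to 193 mm); loose. Origin: centre of the underside.
- glue_bottle: bystander: white glue bottle with orange cap, 52 mm wide, 130 mm high; loose. Origin: centre of the underside.
Mind the look-alikes: they are no part of the job. What is shaped like the spindle_b but red is not meant. What is shaped like the spindle_c but orange is not meant.

How it is judged (in metres and radians):
At the end, for the whole second after the job is handed in: Each spindle stands upright (within 0.1 rad) on the board's top, at rest, its axis within 12 mm of the centre of its mark: widest (70 mm) on mark 1 beside the stop, 58 mm on mark 2, 46 mm on mark 3, narrowest (34 mm) on mark 4 (horizontal distance between spindle_a and mark_1 below 0.012 m and z of spindle_a in the frame of mark_1 between -0.004 and 0.004 m and angle between each of spindle_a, spindle_b, spindle_c, spindle_d's own z axis and vertical below 0.1 rad and linear speed of each of spindle_a, spindle_b, spindle_c, spindle_d below 0.02 m/s and angular speed of each of spindle_a, spindle_b, spindle_c, spindle_d below 0.3 rad/s and horizontal distance between spindle_b and mark_2 below 0.012 m and z of spindle_b in the frame of mark_2 between -0.004 and 0.004 m and horizontal distance between spindle_c and mark_3 below 0.012 m and z of spindle_c in the frame of mark_3 between -0.004 and 0.004 m and horizontal distance between spindle_d and mark_4 below 0.012 m and z of spindle_d in the frame of mark_4 between -0.004 and 0.004 m); the robot touches nothing.
It fails at once if the tumbler is pushed more than 25 mm away or knocked over (distance of tumbler from where it was at the start of the episode above 0.025 m or angle between tumbler's own z axis and vertical above 0.4 rad).
It fails at once if the glue bottle is pushed more than 25 mm away or knocked over (distance of glue_bottle from where it was at the start of the episode above 0.025 m or angle between glue_bottle's own z axis and vertical above 0.4 rad).
It fails at once if a spindle is tipped over (more than 45 degrees) (angle between any of spindle_a, spindle_b, spindle_c, spindle_d's own z axis and vertical above 0.785 rad).
It also fails if it takes over 96 s, if anything falls off the work surface, if the arm or the gripper's body presses on something with over 40 N, if the wrist force passes 120 N, or if a joint passes its speed limit or range.

## Robot

A 6-joint arm with a two-finger parallel gripper is mounted at the origin on the work surface. World frame = base frame: x ahead of the robot, y to its left, z up, the work surface at z = 0. Lengths are in mm, angles in rad, forces in N, time in s.
With the tool pointing down it reaches from about 350 to 875 mm from the base axis. Payload 15.5 kg.
Tool frame: the origin (TCP) lies on the centre line of the jaws, within the pads' length; the fingertips stand 22 mm ahead of it and the grasp point (between the pads) lies 3 mm ahead of it; z points along the fingers, y is the direction in which the jaws open and shut (so a half turn about z gives the same grasp; the last joint's range is limited). The gripper opens to 85 mm and grips with 20 to 120 N. Pads are 22 mm wide; open, the fingers measure 114 mm over their backs; the gripper's body (76 mm by 85 mm) begins 54 mm behind the grasp point. The pads swing forward as they close: fully open they stand 13 mm farther back than shut.
Start: joints at [1.056, 0.494, 1.345, -0, 1.302, -0.096], TCP at [254.161, 570.989, 253.277] pointing down, gripper open.
Joint ranges: [-2.91, 2.91], [-0.82, 2.16], [0.22, 2.67], [-1.22, 4.37], [0.12, 2.79], [-3.08, 3.08]. Speed limits (rad/s): [1.89, 1.89, 2.57, 3.01, 3.01, 3.01].

## Interface

Orientations are given as a unit quaternion [x, y, z, w].
In Python, from rig import robot, camera, camera_params gives the robot as it stands.
- The arm moves only by the tool carry_out, never from a script. Its argument "steps" is a list of rows, each a list of 3 entries, a list of its own where there are three numbers: the opening, from 0 (shut) to 1 (fully open), then the shift along the tool's x, y, z in mm, then the turn about the tool's z in degrees. In form: [[gripper, [tx, ty, tz], spin], ...]. A call has 1 to 10 rows; each row is the pose to reach, as a shift and turn from the pose measured when the call began, along the tool's axes at that moment; what a row does not reach only later rows make up. A row lasts 1/10 s, in which the tool goes at most 50 mm and 8.59 degrees, less where a joint would pass 70% of its speed; a pose out of reach is approached as far as the arm can. A call with a gripper value outside its range is refused whole. The fingers move at their own pace and stop on an object; "newtons" is the grip in N (left out, the last holds). Time passes only in rows, so rows that repeat a pose let the fingers close. It gives the time, the measured TCP pose, the force and the opening at its end, in the units of the state.
- robot.state(): the state, without advancing time (a new reading comes with each control period).
- camera(name): name is "side" or "top"; returns the picture (480x640x3 uint8, red, green, blue); there is no depth.
- camera_params(name): a dict with "fx", "fy", "cx", "cy" (pixels), "k1" (the pictures are not rectified: a ray, as slopes to the right and down, at radius r is drawn at 1 + k1 r^2 times it, then the intrinsics apply), "world_to_cam" (4x4, takes a point from world to camera coordinates). Camera axes: x right, y up, looking along -z (the intrinsics and any distortion apply to the point x, -y, -z); pixel columns grow to the right and rows downward; lengths in mm; the calibration is good to about 2 mm. A picture is of the moment at which its call begins. camera_params takes no time and is no camera call.
- robot.job_done(): hands the job in, once; it reports no verdict.
The state is a dict: "t": time; "joint_positions": joint angles; "qvel": joint speeds; "tau": joint torques, N m; "tool_pos": TCP position; "ee_rot": TCP orientation; "ft_force": force on the tool from outside, world axes, zero at the start; "wrist_torque": the same for the moment, N m; "opening": finger opening in mm.
Only numpy, scipy, OpenCV 4.12 (cv2) and the standard library are available. Lean on these libraries where they do the work, as an engineer would, in place of code of your own. Each camera call takes 0.05 s, during which the arm holds its last target.

## Working session

There is one attempt and no reset: what is moved stays moved. The work goes in short steps, Python scripts to look and compute and a tool call to move; the robot and the scene stay as the last step left them, time stands still between calls to the robot, and variables do not carry over. Pictures are saved under pics/ and viewed, and the job is handed in when it is done.

Besides the shell and the picture viewer there is one more tool, called as a command line: name --argument value ..., lists and objects as JSON in quotes. carry_out: Moves the arm, as the interface text tells. Its arguments: {"type":"object","properties":{"steps":{"type":"array","items":{"type":"array"}},"newtons":{"type":"number"}},"required":["steps"]}

```bash
ls; mkdir -p pics
python3 - <<'E'
from rig import robot,camera,camera_params
import cv2,json
for n in("side","top"):
    cv2.imwrite(f"pics/{n}0.png",camera(n)[:,:,::-1]); print(n,camera_params(n))
print(robot.state())
E
```

```text
pics
side {'fx': 436.48150596981, 'fy': 436.48150596981, 'cx': 317.50355169013216, 'cy': 241.28946628956098, 'k1': -0.005463677571047089, 'world_to_cam': array([[ 7.69187458e-01, -6.39022235e-01,  1.11278578e-03,
        -3.93859117e+02],
       [ 3.85491754e-01,  4.65401685e-01,  7.96741727e-01,
        -2.08934838e+02],
       [-5.09653571e-01, -6.12414773e-01,  6.04318941e-01,
        -8.58523042e+02],
       [ 0.00000000e+00,  0.00000000e+00,  0.00000000e+00,
         1.00000000e+00]])}
top {'fx': 525.6058824968287, 'fy': 525.6058824968287, 'cx': 335.3983828221965, 'cy': 245.09103281848107, 'k1': 0.0011021879177744453, 'world_to_cam': array([[-8.52393323e-02, -9.96354264e-01, -3.52659050e-03,
         2.13859049e+01],
       [ 9.75403084e-01, -8.41680227e-02,  2.03726698e-01,
        -5.00613333e+02],
       [-2.03280790e-01,  1.39256805e-02,  9.79021448e-01,
        -1.39988729e+03],
       [ 0.00000000e+00,  0.00000000e+00,  0.00000000e+00,
         1.00000000e+00]])}
{'t': 0.1, 'joint_positions': array([ 1.05650241e+00,  4.94096480e-01,  1.34602905e+00,  4.64931488e-06,
        1.30253891e+00, -9.55114763e-02]), 'qvel': array([ 0.00096762, -0.00172162, -0.00319611,  0.00087497,  0.00035569,
        0.00015041]), 'tau': array([ 1.81768217e-03, -8.83585882e+01, -3.84564042e+01, -9.83179916e-05,
        5.21013557e-03, -9.54699829e-06]), 'tool_pos': array([254.01378512, 570.73489393, 252.78875028]), 'ee_rot': array([ 2.07865028e-01,  9.78157371e-01, -5.10502752e-04, -1.63013081e-04]), 'ft_force': array([ 0.41167644,  0.58665146, -0.0354856 ]), 'wrist_torque': array([ 0.04560518,  0.02553772, -0.00467911]), 'opening': 85.2324455421021}
```

View pics/side0.png

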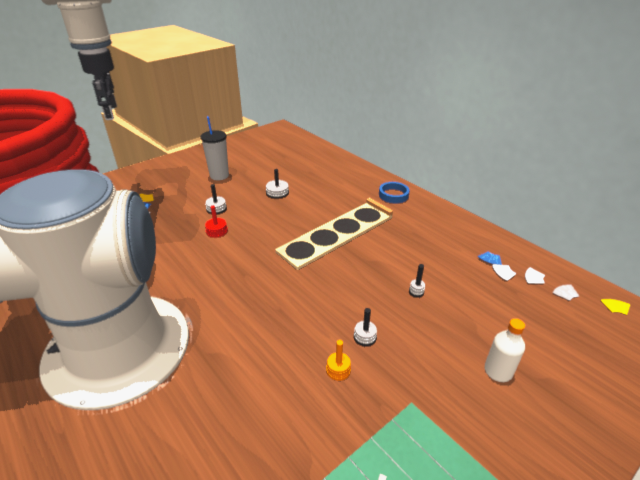

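View pics/top0.png

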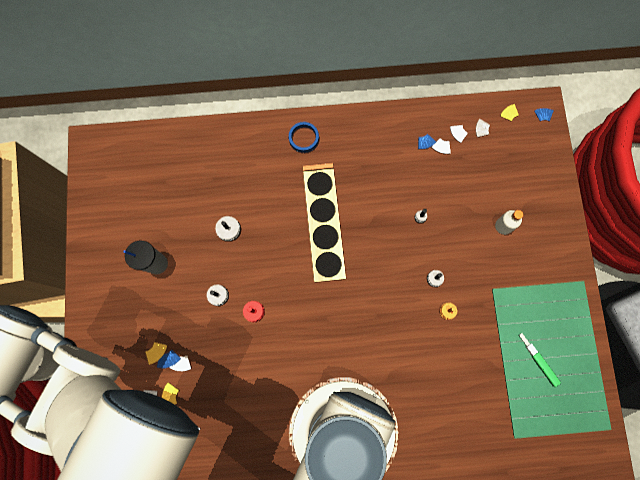

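The top view shows the board's stop at (318,167) and marks at (320,184), (322,210), (325,237) and (328,264). The silver spindles are at (228,228), (217,295), (436,278) and (421,216). The look-alikes are red at (253,311) and orange at (449,311). Next I'll segment and measure.

```bash
cat > h.py <<'E'
import numpy as np,cv2
from rig import robot,camera,camera_params
def P(n): return camera_params(n)
def ray(n,uv):
    p=P(n);K=np.array([[p['fx'],0,p['cx']],[0,p['fy'],p['cy']],[0,0,1]])
    # y-down z-forward camera
    q=cv2.undistortPoints(np.array([[uv]],float),K,np.array([p['k1'],0,0,0.]))[0,0]
    M=p['world_to_cam'];R=M[:3,:3];t=M[:3,3]
    d=R.T@np.array([q[0],-q[1],-1.]);o=-R.T@t
    return o,d/np.linalg.norm(d)
def plane(n,uv,z):
    o,d=ray(n,uv);return o+d*(z-o[2])/d[2]
def tri(uvs,uvt):
    o1,d1=ray('side',uvs);o2,d2=ray('top',uvt)
    s=np.linalg.lstsq(np.c_[d1,-d2],o2-o1,rcond=None)[0]
    a=o1+d1*s[0];b=o2+d2*s[1];return (a+b)/2,np.linalg.norm(a-b)
def proj(n,X):
    p=P(n);M=p['world_to_cam'];c=M[:3,:3]@np.array(X,float)+M[:3,3]
    x=c[0]/-c[2];y=-c[1]/-c[2];f=1+p['k1']*(x*x+y*y)
    return np.array([p['fx']*x*f+p['cx'],p['fy']*y*f+p['cy']])
def crop(img,c,w,h,s,name):
    u,v=map(int,c);im=img[max(v-h,0):v+h,max(u-w,0):u+w][:,:,::-1]
    im=cv2.resize(im,None,fx=s,fy=s,interpolation=cv2.INTER_CUBIC)
    if name:cv2.imwrite(name,im)
    return im
E
python3 - <<'E'
from h import *
T=cv2.imread('pics/top0.png')[:,:,::-1];S=cv2.imread('pics/side0.png')[:,:,::-1]
t=[(228,228),(217,295),(436,278),(421,216),(253,311),(449,311)]
s=[(277,185),(215,202),(366,328),(418,284),(215,222),(339,362)]
A=np.hstack([crop(T,c,16,16,8,None)[:256,:256] for c in t[:3]]);B=np.hstack([crop(T,c,16,16,8,None) for c in t[3:]])
C=np.hstack([cv2.resize(crop(S,c,20,24,1,None),(213,256),interpolation=cv2.INTER_CUBIC) for c in s[:3]+[s[3]]])[:,:768]
C=np.hstack([cv2.resize(crop(S,c,20,24,1,None),(192,230),interpolation=cv2.INTER_CUBIC) for c in s[:4]])
cv2.imwrite('pics/crop0.png',cv2.resize(np.vstack([A[:, :768],B]),(600,400)));cv2.imwrite('pics/crop1.png',C)
# marks
def marks(im,n,box):
    g=im.max(2);x0,y0,x1,y1=box
    m=np.zeros(g.shape,np.uint8);m[y0:y1,x0:x1]=(g[y0:y1,x0:x1]<70)*255
    cs,_=cv2.findContours(m,0,cv2.CHAIN_APPROX_NONE)
    return [cv2.fitEllipse(c)[0]+ (cv2.contourArea(c),) for c in cs if cv2.contourArea(c)>120]
mt=sorted(marks(T,'top',(300,165,350,285)),key=lambda a:a[1]);ms=sorted(marks(S,'side',(275,195,400,265)),key=lambda a:-a[0])
for a,b in zip(mt,ms): print(np.round(a,1),np.round(b,1),*[np.round(x,1) for x in tri(b[:2],a[:2])],plane('top',a[:2],12).round(1),plane('side',b[:2],12).round(1))
# silver masks
for n,im,cc in(('top',T,t),('side',S,s)):
    hsv=cv2.cvtColor(np.ascontiguousarray(im),cv2.COLOR_RGB2HSV)
    m=((hsv[...,1]<60)&(hsv[...,2]>100)).astype(np.uint8)*255
    num,l,st,ce=cv2.connectedComponentsWithStats(m)
    for i in range(1,num):
        if 30<st[i,4]<1500 and min(np.hypot(*(ce[i]-c)) for c in cc[:4])<15: print(n,st[i],ce[i].round(1))
E
```

```text
top [415 211  12  11  82] [420.4 216.5]
top [216 216  24  25 428] [227.4 228.1]
top [428 270  16  17 186] [435.1 278. ]
top [207 285  21  21 304] [217.  294.7]
side [266 180  22  17 302] [276.6 188.3]
side [206 197  20  15 213] [215.8 203.6]
side [410 280  15  15 169] [416.9 287.7]
side [354 321  23  23 380] [364.9 332.9]
```

View pics/crop0.png

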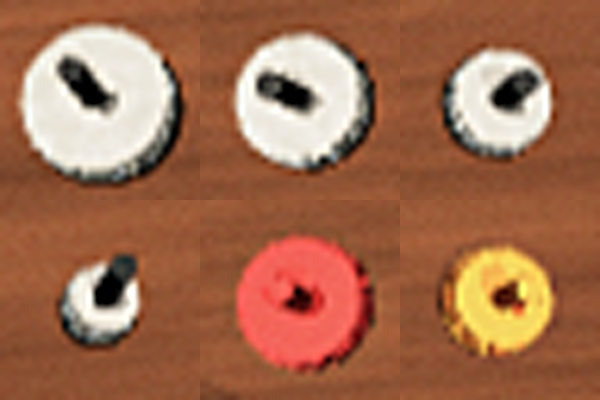

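View pics/crop1.png

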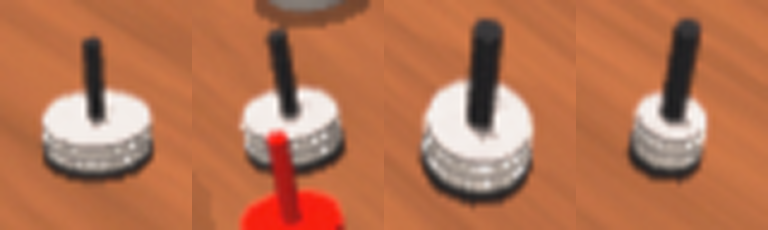

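The crops show four silver spindles of decreasing width (a, b, c, d), with black posts. Red and orange are clearly the decoys. The mark segmentation needs fixing, and after that I'll measure the post tips.

```bash
cat > m.py <<'E'
from h import *
def marks(im,n,box,th=75):
    x0,y0,x1,y1=box;g=im.max(2)
    m=np.zeros(g.shape,np.uint8);m[y0:y1,x0:x1]=(g[y0:y1,x0:x1]<th)
    num,l,st,ce=cv2.connectedComponentsWithStats(m)
    return [tuple(ce[i])+(st[i,4],) for i in range(1,num) if st[i,4]>100]
def post(im,c,up,r=22,th=75):
    """dark blob near c; returns far end (along image 'up' direction, tip) axis point and other end"""
    u,v=map(int,c);g=im.max(2)[v-r:v+r,u-r:u+r]
    m=(g<th).astype(np.uint8);return m
E
python3 - <<'E'
from m import *
T=cv2.imread('pics/top0.png')[:,:,::-1];S=cv2.imread('pics/side0.png')[:,:,::-1]
print(T[184,320],T[184,335],T[184,306], S[238,324])
mt=sorted(marks(T,'top',(300,165,350,285)),key=lambda a:a[1]);ms=sorted(marks(S,'side',(275,195,400,265)),key=lambda a:-a[0])
print(mt,ms)
for a,b in zip(mt,ms): print(np.round(a,1),np.round(b,1),*[np.round(x,1) for x in tri(b[:2],a[:2])],plane('top',a[:2],12).round(1),plane('side',b[:2],12).round(1))
t=dict(a=(227,228),b=(217,294),c=(435,278),d=(420,216));s=dict(a=(277,185),b=(215,202),c=(366,328),d=(418,284))
for k in t:
    # top-view disc top face centre by bright mask
    u,v=t[k];g=T.min(2)[v-18:v+18,u-18:u+18]
    m=(g>195).astype(np.uint8);cs,_=cv2.findContours(m,0,1);c=cv2.convexHull(max(cs,key=cv2.contourArea));e=cv2.fitEllipse(c) if len(c)>4 else None
    e0=np.array(e[0])+(u-18,v-18);X=plane('top',e0,26)
    su,sv=s[k];gs=S.min(2)[sv-26:sv+20,su-20:su+20]
    print(k,'top face',e0.round(1),np.round(e[1],1),'diam mm',np.mean(e[1])/525*1330,X.round(1))
    print('  pred tip side',proj('side',[X[0],X[1],80]).round(1),'top',proj('top',[X[0],X[1],80]).round(1),'face side',proj('side',X).round(1))
    # tip by dark mask
    for n,im,c,r in(('top',T,t[k],17),('side',S,s[k],24)):
        u,v=c;gg=im.max(2)[v-r:v+r,u-r:u+r];m=(gg<60).astype(np.uint8)
        num,l,st,ce=cv2.connectedComponentsWithStats(m,connectivity=4)
        print('  ',n,[(int(st[i,0]+u-r),int(st[i,1]+v-r),int(st[i,2]),int(st[i,3]),int(st[i,4])) for i in range(1,num) if st[i,4]>12])
E
```

```text
[45 47 42] [119  75  41] [255 255 217] [74 69 66]
[(np.float64(319.24830699774265), np.float64(183.27313769751694), np.int32(443)), (np.float64(322.13695652173914), np.float64(209.5804347826087), np.int32(460)), (np.float64(324.9447983014862), np.float64(236.53503184713375), np.int32(471)), (np.float64(327.9593495934959), np.float64(264.0040650406504), np.int32(492))] [(np.float64(365.780303030303), np.float64(214.53030303030303), np.int32(132)), (np.float64(344.92413793103447), np.float64(225.16551724137932), np.int32(145)), (np.float64(322.14285714285717), np.float64(236.86904761904762), np.int32(168)), (np.float64(297.6842105263158), np.float64(249.43157894736842), np.int32(190))]
[319.2 183.3 443. ] [365.8 214.5 132. ] [694.7   9.4  13.9] 1.3 [695.9   9.1  12. ] [696.1  11.6  12. ]
[322.1 209.6 460. ] [344.9 225.2 145. ] [614.6   7.5  14.8] 1.7 [616.2   7.   12. ] [616.6  10.7  12. ]
[324.9 236.5 471. ] [322.1 236.9 168. ] [534.4   6.1  14.8] 2.7 [536.2   5.4  12. ] [535.5   9.4  12. ]
[328. 264. 492.] [297.7 249.4 190. ] [454.1   4.4  15.1] 3.9 [456.4   3.4  12. ] [454.6   8.2  
[... 205 characters left out ...]
12, 15)]
   side [(275, 170, 3, 15, 36)]
b top face [216.1 294.4] [18.5 19.7] diam mm 48.406616338094075 [395.7 318.   26. ]
  pred tip side [211.7 185.1] top [211.5 292.2] face side [214.5 201.7]
   top [(213, 292, 6, 4, 16)]
   side [(212, 185, 4, 17, 39)]
c top face [435.6 277.7] [14.7 15.5] diam mm 38.254086875915526 [ 390.  -290.8   26. ]
  pred tip side [365.9 309.7] top [439.3 274.8] face side [364.  328.8]
   top [(435, 275, 5, 4, 14)]
   side [(364, 311, 6, 19, 79)]
d top face [421.4 215.3] [ 9.1 10.7] diam mm 25.145703887939455 [ 571.2 -272.8   26. ]
  pred tip side [420.2 265.6] top [424.5 210.2] face side [416.7 284.2]
   top [(420, 211, 5, 6, 22)]
   side [(416, 265, 7, 20, 72)]
```

```bash
cat >> m.py <<'E'
def up(im,box,s=4):
    x0,y0,x1,y1=box;return cv2.resize(np.ascontiguousarray(im[y0:y1,x0:x1]),None,fx=s,fy=s,interpolation=cv2.INTER_CUBIC)
def ell(mask,box,s=4,amin=0,hull=True):
    cs,_=cv2.findContours(mask.astype(np.uint8),0,cv2.CHAIN_APPROX_NONE);out=[]
    for c in cs:
        if cv2.contourArea(c)<amin*s*s: continue
        if hull:c=cv2.convexHull(c)
        e=cv2.fitEllipse(c);out.append((*( (np.array(e[0])+.5)/s-.5+box[:2]),*(np.array(e[1])/s)))
    return out
def getmarks(im,n):
    box=(300,160,352,288) if n=='top' else (270,190,402,268)
    u=up(im,box); b=u[...,1] # green
    m=u.max(2)<130
    e=[x for x in ell(m,box,amin=120) if 1.0*x[3]<45]
    return sorted(e,key=lambda a:a[1])
E
python3 - <<'E'
from m import *
T=cv2.imread('pics/top0.png')[:,:,::-1];S=cv2.imread('pics/side0.png')[:,:,::-1]
print(camera_params('top')['fx'])
a=getmarks(T,'top');b=getmarks(S,'side')
for x in a:print('top',np.round(x,1),plane('top',x[:2],12).round(1))
for x in b:print('side',np.round(x,1),plane('side',x[:2],12).round(1))
for x,y in zip(a,b):print(*[np.round(q,1) for q in tri(y[:2],x[:2])])
t=dict(a=(227,228),b=(217,294),c=(435,278),d=(420,216));s=dict(a=(277,180),b=(215,197),c=(366,323),d=(418,279))
vis=[]
for k in t:
    r=17;u,v=t[k];box=(u-r,v-r,u+r,v+r);U=up(T,box,8);e=max(ell(U.min(2)>165,box,8,amin=20),key=lambda e:e[3])
    X=plane('top',e[:2],26);print(k,np.round(e,1),X.round(1))
    # post in side view: dark, min-area rect
    r=24;u,v=s[k];box=(u-r,v-r,u+r,v+r);U=up(S,box,8)
    m=(U.max(2)<110).astype(np.uint8);cs,_=cv2.findContours(m,0,1)
    # choose blob whose bbox is tall
    for c in cs:
        x,y,w,h=cv2.boundingRect(c)
        if cv2.contourArea(c)>20*64: print('   side dark',((np.array([x,y])+.5)/8-.5+box[:2]).round(1),w/8,h/8, )
    for dz in (26,80):print('   pred',dz,proj('side',[X[0],X[1],dz]).round(1))
E
```

```text
525.6058824968287
top [319.3 183.3  23.5  25.1] [695.8   8.9  12. ]
top [322.1 209.6  24.   25.3] [616.   7.  12.]
top [325.  236.6  24.6  25.6] [536.1   5.3  12. ]
top [328.  264.1  25.2  25.8] [456.1   3.3  12. ]
side [389.9 196.1  13.6  26.1] [820.5  35.9  12. ]
side [366.9 214.6  13.3  25.1] [698.5   9.4  12. ]
side [346.2 225.4  14.2  26.1] [618.4   7.6  12. ]
side [323.8 237.2  15.5  27.1] [538.1   5.7  12. ]
side [299.8 249.8  16.9  28.3] [457.8   3.8  12. ]
[703.8 -15.   73.5] 71.8
[631.5 -12.   45. ] 60.9
[554.5 -13.6  45.8] 63.2
[477.5 -15.2  46.2] 65.3
a [226.8 227.4  22.4  24.4] [583.3 280.4  26. ]
   side dark [265.7 190.2] 22.625 8.375
   side dark [273.8 168.7] 4.375 17.25
   pred 26 [276.2 185.7]
   pred 80 [275.1 169.6]
b [216.2 294.5  19.7  20.7] [395.4 317.6  26. ]
   side dark [215.7 206.4] 10.75 7.625
   side dark [210.4 183.6] 6.25 18.5
   side dark [225.3 172.6] 5.875 5.75
   pred 26 [214.4 201.8]
   pred 80 [211.7 185.2]
c [435.6 277.5  15.7  16.1] [ 390.4 -291.    26. ]
   side dark [353.3 335.9] 23.0 10.625
   side dark [363.1 307.8] 7.125 23.0
   pred 26 [364.2 328.8]
   pred 80 [366.1 309.6]
d [421.2 215.4  10.7  11.2] [ 570.9 -272.3   26. ]
   side dark [408.4 288.8] 14.875 8.5
   side dark [415.3 263.7] 8.0 21.375
   pred 26 [416.4 284.1]
   pred 80 [419.9 265.5]
```

Run:
```python
from m import *
T=cv2.imread('pics/top0.png')[:,:,::-1];S=cv2.imread('pics/side0.png')[:,:,::-1]
for x,y in zip(getmarks(T,'top'),getmarks(S,'side')[1:]):print('mark',*[np.round(q,1) for q in tri(y[:2],x[:2])])
W=dict(a=(583.3,280.4),b=(395.4,317.6),c=(390.4,-291),d=(570.9,-272.3))
def tip(im,n,xy):
    p0=proj(n,[*xy,27]);p1=proj(n,[*xy,80]);L=np.linalg.norm(p1-p0);ax=(p1-p0)/L;nr=np.array([-ax[1],ax[0]])
    r=30;c=np.round(p0).astype(int);box=(c[0]-r,c[1]-r,c[0]+r,c[1]+r);s=8;U=up(im,box,s)
    m=(U.max(2)<115);yy,xx=np.nonzero(m);pts=(np.c_[xx,yy]+.5)/s-.5+box[:2]
    q=pts-p0;a=q@ax;b=q@nr;k=(abs(b)<4)&(a>L*.2)&(a<L+6);a=a[k];b=b[k]
    amax=np.percentile(a,99.5);rad=12/2*np.linalg.norm(proj(n,[xy[0]+1,xy[1],80])-p1)  # px radius
    kk=(a>amax-2*rad); 
    # foreshortened top disc half-extent along axis
    ext=max((proj(n,[xy[0]+6*np.cos(t),xy[1]+6*np.sin(t),80])-p1)@ax for t in np.linspace(0,6.28,40))
    return p0+ax*(amax-ext)+nr*b[kk].mean()
for k,xy in W.items():
    a=tip(T,'top',xy);b=tip(S,'side',xy);X,e=tri(b,a);print(k,a.round(1),b.round(1),X.round(1),e.round(1))
p=robot.state()['tool_pos'];print(p)
```

```text
mark [696.1   8.4  13.3] 1.8
mark [616.3   6.6  13.3] 1.6
mark [536.5   4.9  13. ] 1.4
mark [456.5   3.   13. ] 1.2
a [223.  222.9] [275.6 169.7] [583.5 279.2  79.9] 1.3
b [211.9 292.2] [212.3 184.9] [396.  316.3  81.3] 1.4
c [439.2 274.8] [367.1 310.2] [ 391.1 -291.7   78.3] 2.2
d [424.4 210.1] [420.8 265.6] [ 572.1 -273.2   79.5] 1.1
[254.01378512 570.73489393 252.78875028]
```

Heights match the given ones: marks at 13 mm against 12, tips at 78–81 mm against 80. Mark pitch is 80 mm. Spindle a is at (583.5, 280), b at (395.7, 317), c at (390.7, −291) and d at (571.5, −273). I'll check where the bystanders stand, then work out the move to a.

```bash
cat > g.py <<'E'
import sys
from h import *
from scipy.spatial.transform import Rotation as Ro
W=dict(a=(583.4,279.8),b=(395.7,317),c=(390.7,-291.3),d=(571.5,-272.8))
M=[None,(696,8.6),(616.2,6.8),(536.3,5.1),(456.3,3.2)]
def sh(*X):
    s=robot.state();R=Ro.from_quat(s['ee_rot'])
    print('t',s['t'],'tcp',s['tool_pos'].round(1),'axes x',R.as_matrix()[:,0].round(3),'F',s['ft_force'].round(1),'open',round(s['opening'],1),'j',s['joint_positions'].round(2))
    for x in X: print(x,'->',R.inv().apply(np.array(x)-s['tool_pos']).round(1))
E
python3 - <<'E'
from g import *
print('tumbler base',plane('top',(155,265),0),'glue',plane('top',(505,228),0),'red',plane('top',(253,311),26),'or',plane('top',(449,311),26))
sh((*W['a'],160),(*W['a'],60))
E
```

```text
tumbler base [497.80665329 493.52735841   0.        ] glue [ 519.40846133 -512.78877934    0.        ] red [341.47275172 218.84701226  26.        ] or [ 295.56462474 -316.02987541   26.        ]
t 0.1 tcp [254.  570.7 252.8] axes x [-0.914  0.407  0.   ] F [ 0.4  0.6 -0. ] open 85.2 j [ 1.06  0.49  1.35  0.    1.3  -0.1 ]
(583.4, 279.8, 160) -> [-419.2 -131.7   92.9]
(583.4, 279.8, 60) -> [-419.3 -131.6  192.9]
```

carry_out --steps '[[0.5,[-419,-132,20],0],[0.5,[-419,-132,20],0],[0.5,[-419,-132,20],0],[0.5,[-419,-132,20],0],[0.5,[-419,-132,20],0],[0.5,[-419,-132,20],0],[0.5,[-419,-132,20],0],[0.5,[-419,-132,20],0],[0.5,[-419,-132,20],0],[0.5,[-419,-132,60],0]]' --newtons 60

```text
t: 1.1
tool_pos: [589.2, 277.0, 196.2]
ee_rot: [0.21, 0.978, 0.001, 0.004]
ft_force: [1.4, 1.3, 0.1]
opening: 42.3
```

Run:
```python
from g import *
sh((*W['a'],120),(*W['a'],60))
```

```text
t 1.1 tcp [589.2 277.  196.2] axes x [-0.912  0.41  -0.007] F [1.4 1.3 0.1] open 42.3 j [ 0.35  0.58  1.35 -0.    1.2  -0.8 ]
(583.4, 279.8, 120) -> [ 7.  -0.1 76.1]
(583.4, 279.8, 60) -> [  7.4  -0.4 136.1]
```

carry_out --steps '[[0.5,[7,0,40],0],[0.5,[7,0,76],0],[0.5,[7,0,76],0],[0.5,[7,0,76],0]]'

```text
t: 1.5
tool_pos: [583.4, 280.0, 120.4]
ee_rot: [0.21, 0.978, 0.001, 0.004]
ft_force: [-0.2, -0.2, 1.0]
opening: 42.7
```

Run:
```python
from g import *
sh((*W['a'],60))
T=camera('top');S=camera('side')
A=crop(T,(226,226),40,40,6,None);B=crop(S,(276,160),40,40,6,None);cv2.imwrite('pics/a1.png',cv2.resize(np.hstack([A,B]),(800,400)))
```

```text
t 1.5 tcp [583.4 280.  120.4] axes x [-0.912  0.41  -0.006] F [-0.2 -0.2  1. ] open 42.7 j [ 0.36  0.66  1.43 -0.    1.04 -0.79]
(583.4, 279.8, 60) -> [ 0.3 -0.4 60.4]
```

View pics/a1.png

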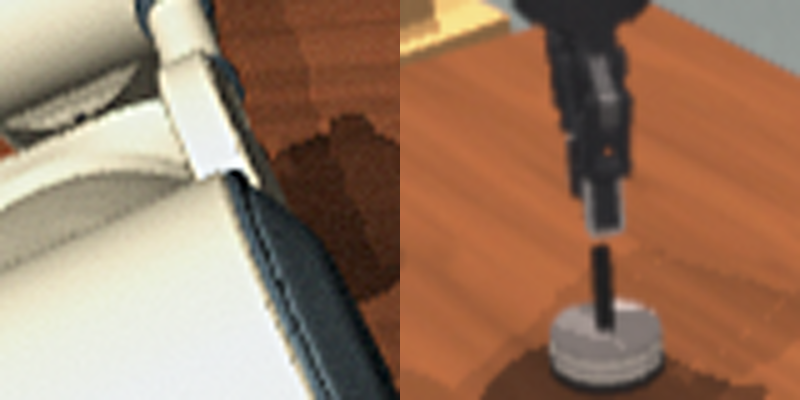

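In the side crop the gripper hangs over a's post (near (276,165)), with the pads above the tip. The top view is blocked by the arm. Descend and grip.

carry_out --steps '[[0.5,[0,0,30],0],[0.5,[0,0,58],0],[0.5,[0,0,61],0],[0.5,[0,0,61],0],[0,[0,0,61],0],[0,[0,0,61],0],[0,[0,0,61],0],[0,[0,0,61],0],[0,[0,0,61],0],[0,[0,0,61],0]]' --newtons 60

```text
t: 2.6
tool_pos: [586.0, 281.1, 62.7]
ee_rot: [0.21, 0.978, 0.003, 0.006]
ft_force: [0.0, 1.6, 9.7]
opening: 10.9
```

Run:
```python
from g import *
sh((*W['a'],110),(*M[1],130),(*M[1],72))
S=camera('side')
crop(S,(276,160),40,40,6,'pics/a2.png')
```

```text
t 2.6 tcp [586.  281.1  62.7] axes x [-0.912  0.41  -0.011] F [0.  1.6 9.7] open 10.9 j [ 0.36  0.74  1.46 -0.    0.93 -0.79]
(583.4, 279.8, 110) -> [  1.3  -1.9 -47.3]
(696, 8.6, 130) -> [-212.8 -202.8  -66.7]
(696, 8.6, 72) -> [-212.2 -203.3   -8.7]
```

View pics/a2.png

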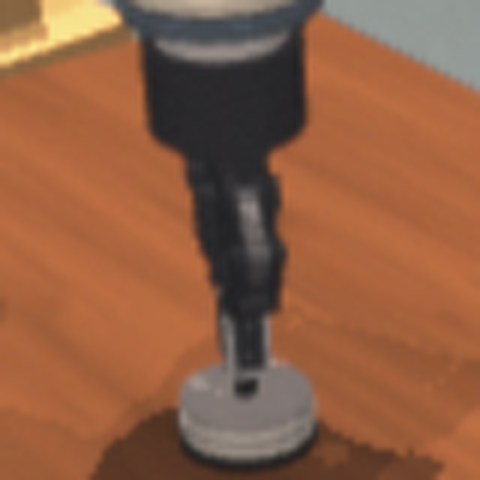

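The side crop shows the pads round the post just above the disc stack. The opening is 10.9 mm on a 12 mm post, so it is held. Lift and carry to above mark 1.

carry_out --steps '[[0,[0,0,-20],0],[0,[0,0,-45],0],[0,[-10,-10,-60],0],[0,[-30,-30,-65],0],[0,[-55,-53,-65],0],[0,[-82,-79,-65],0],[0,[-110,-105,-65],0],[0,[-137,-131,-65],0],[0,[-165,-157,-65],0],[0,[-185,-177,-65],0]]'

```text
t: 3.65
tool_pos: [682.1, 40.3, 128.5]
ee_rot: [0.21, 0.978, 0.003, 0.007]
ft_force: [0.2, 0.6, -1.7]
opening: 10.4
```

Run:
```python
from g import *
sh((*M[1],127),(*M[1],74.7))
```

```text
t 3.65 tcp [682.1  40.3 128.5] axes x [-0.911  0.411 -0.012] F [ 0.2  0.6 -1.7] open 10.4 j [-0.03  0.69  1.33  0.    1.11 -1.18]
(696, 8.6, 127) -> [-25.8 -23.2   1.6]
(696, 8.6, 74.7) -> [-25.1 -23.6  53.9]
```

carry_out --steps '[[0,[-18,-16,4],0],[0,[-25,-23,12],0],[0,[-25,-23,12],0],[0,[-25,-23,12],0]]'

```text
t: 4.05
tool_pos: [694.9, 9.6, 116.4]
ee_rot: [0.21, 0.978, 0.003, 0.006]
ft_force: [0.9, 0.4, -1.3]
opening: 10.7
```

Run:
```python
from g import *
sh((*M[1],74.7))
T=camera('top');S=camera('side')
print(proj('side',(*M[1],12)),proj('top',(*M[1],12)))
A=crop(T,(320,195),40,40,6,None);B=crop(S,(366,195),40,40,6,None);cv2.imwrite('pics/a3.png',cv2.resize(np.hstack([A,B]),(800,400)))
```

```text
t 4.05 tcp [694.9   9.6 116.4] axes x [-0.911  0.411 -0.01 ] F [ 0.9  0.4 -1.3] open 10.7 j [-0.07  0.72  1.3   0.    1.1  -1.22]
(696, 8.6, 74.7) -> [-1.  -0.8 41.7]
[366.51210234 215.01088485] [319.40088758 183.23802766]
```

View pics/a3.png

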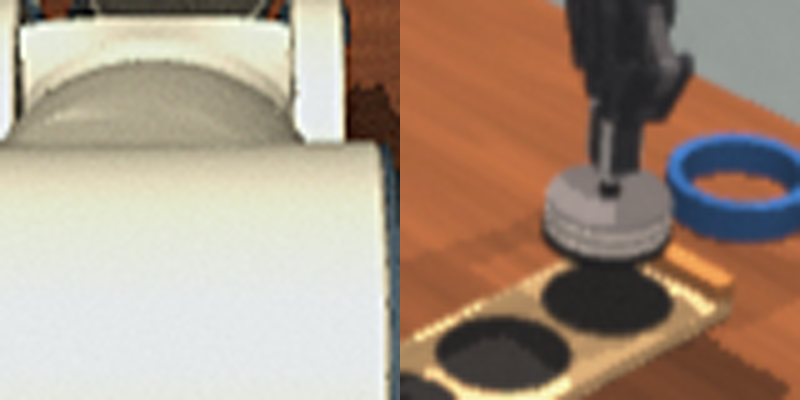

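The side crop shows a hanging upright above mark 1, clear of the stop. Lowering.

carry_out --steps '[[0,[0,0,20],0],[0,[0,0,32],0],[0,[0,0,37],0],[0,[0,0,39],0],[0,[0,0,41],0],[0,[0,0,42],0],[0,[0,0,42],0]]'

```text
t: 4.85
tool_pos: [695.9, 10.4, 75.2]
ee_rot: [0.21, 0.978, 0.003, 0.007]
ft_force: [-0.5, 0.2, -2.1]
opening: 10.4
```

Run:
```python
from g import *
sh((*M[1],74.7))
S=camera('side')
crop(S,(366,195),40,40,6,'pics/a4.png')
```

```text
t 4.85 tcp [695.9  10.4  75.2] axes x [-0.912  0.41  -0.012] F [-0.5  0.2 -2.1] open 10.4 j [-0.07  0.77  1.33  0.    1.03 -1.22]
(696, 8.6, 74.7) -> [-0.8 -1.6  0.5]
```

View pics/a4.png

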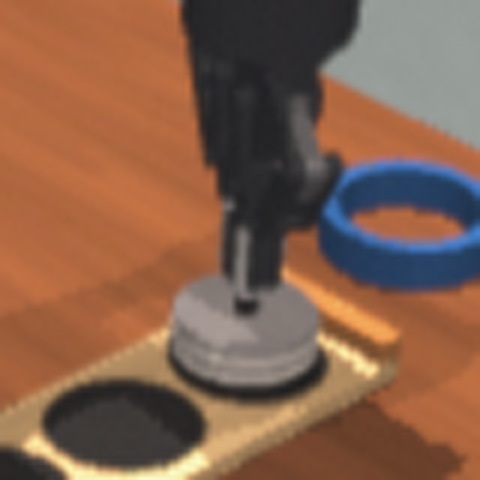

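The spindle is nearly on the board, but the force still shows its full weight. I'll ease down until it touches.

carry_out --steps '[[0,[0,-1,1],0],[0,[0,-1,1.5],0],[0,[0,-1,2],0],[0,[0,-1,2],0]]'

```text
t: 5.3
tool_pos: [696.1, 9.9, 74.7]
ee_rot: [0.21, 0.978, 0.003, 0.008]
ft_force: [-2.7, 4.2, 14.6]
opening: 10.6
```

Contact (+14.6 N). Release and rise.

carry_out --steps '[[0.4,[0,0,-1],0],[0.4,[0,0,-1],0],[0.4,[0,0,-1],0],[0.4,[0,0,-10],0],[0.4,[0,0,-40],0],[0.4,[0,0,-80],0],[0.4,[0,0,-110],0],[0.4,[0,0,-110],0]]'

```text
t: 6.1
tool_pos: [696.5, 9.3, 190.1]
ee_rot: [0.21, 0.978, 0.004, 0.011]
ft_force: [1.2, -0.3, 0.5]
opening: 34.1
```

Run:
```python
from g import *
sh((*W['b'],180),(*W['b'],120),(*W['b'],60))
S=camera('side')
crop(S,(366,195),40,40,6,'pics/a5.png')
```

```text
t 6.1 tcp [696.5   9.3 190.1] axes x [-0.912  0.41  -0.021] F [ 1.2 -0.3  0.5] open 34.1 j [-0.07  0.64  1.24  0.    1.23 -1.22]
(395.7, 317, 180) -> [400.7 157.1   3.8]
(395.7, 317, 120) -> [401.9 156.4  63.8]
(395.7, 317, 60) -> [403.2 155.6 123.8]
```

View pics/a5.png

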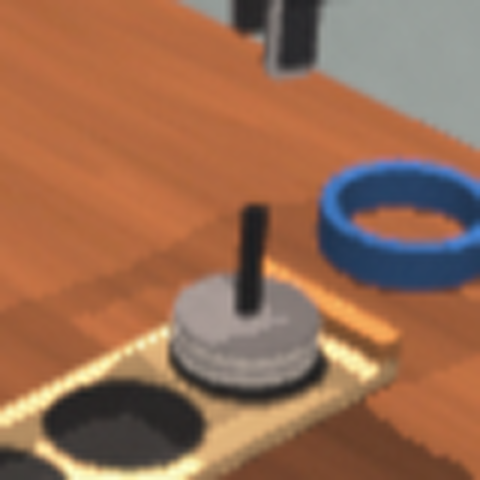

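Spindle a stands upright on mark 1. Now to b.

carry_out --steps '[[0.5,[401,157,4],0],[0.5,[401,157,4],0],[0.5,[401,157,4],0],[0.5,[401,157,4],0],[0.5,[401,157,4],0],[0.5,[401,157,4],0],[0.5,[401,157,4],0],[0.5,[401,157,30],0],[0.5,[402,157,55],0],[0.5,[402,157,55],0]]'

```text
t: 7.15
tool_pos: [389.6, 318.4, 123.7]
ee_rot: [0.208, 0.978, 0.001, 0.007]
ft_force: [-0.2, -0.0, 0.4]
opening: 42.9
```

Run:
```python
from g import *
sh((*W['b'],120),(*W['b'],60))
T=camera('top');S=camera('side')
A=crop(T,(216,292),40,40,6,None);B=crop(S,(214,180),40,40,6,None);cv2.imwrite('pics/b1.png',cv2.resize(np.hstack([A,B]),(800,400)))
```

```text
t 7.15 tcp [389.6 318.4 123.7] axes x [-0.913  0.407 -0.013] F [-0.2 -0.   0.4] open 42.9 j [ 0.57  0.5   1.79 -0.01  0.83 -0.57]
(395.7, 317, 120) -> [-6.1  1.2  3.8]
(395.7, 317, 60) -> [-5.3  0.9 63.7]
```

View pics/b1.png

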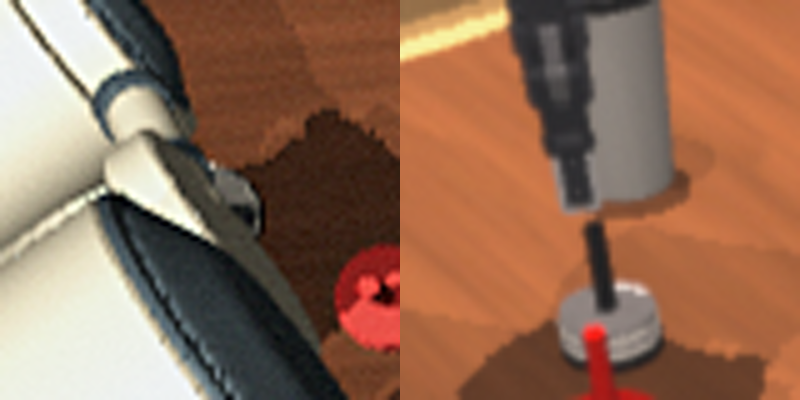

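The gripper is above b's post and about 6 mm off, as computed. Correct that, descend and grip.

carry_out --steps '[[0.5,[-6,1,5],0],[0.5,[-6,1,30],0],[0.5,[-6,1,58],0],[0.5,[-5.5,1,63],0],[0.5,[-5.5,1,63],0],[0,[-5.5,1,63],0],[0,[-5.5,1,63],0],[0,[-5.5,1,63],0],[0,[-5.5,1,63],0],[0,[-5.5,1,63],0]]' --newtons 60

```text
t: 8.25
tool_pos: [400.8, 316.7, 64.6]
ee_rot: [0.209, 0.978, 0.003, 0.01]
ft_force: [0.4, -0.4, 8.6]
opening: 10.4
```

Run:
```python
from g import *
sh((*W['b'],60),(*M[2],127),(*M[2],74))
S=camera('side')
crop(S,(214,185),40,40,6,'pics/b2.png')
```

```text
t 8.25 tcp [400.8 316.7  64.6] axes x [-0.913  0.409 -0.018] F [ 0.4 -0.4  8.6] open 10.4 j [ 0.56  0.61  1.82 -0.01  0.69 -0.58]
(395.7, 317, 60) -> [ 4.9 -1.9  4.5]
(616.2, 6.8, 127) -> [-324.3 -194.2  -58.9]
(616.2, 6.8, 74) -> [-323.3 -194.8   -5.9]
```

View pics/b2.png

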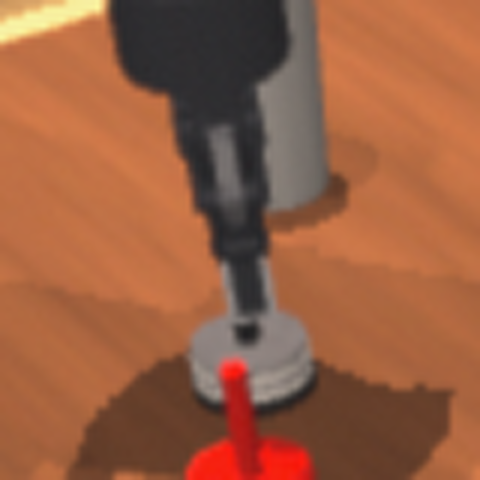

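Held (10.4 mm). Lift and carry to mark 2.

carry_out --steps '[[0,[0,0,-20],0],[0,[0,0,-45],0],[0,[-15,-9,-60],0],[0,[-45,-27,-63],0],[0,[-80,-48,-63],0],[0,[-115,-69,-63],0],[0,[-150,-90,-63],0],[0,[-185,-111,-63],0],[0,[-220,-132,-63],0],[0,[-250,-150,-63],0]]'

```text
t: 9.3
tool_pos: [567.6, 75.7, 131.0]
ee_rot: [0.209, 0.978, 0.004, 0.01]
ft_force: [0.6, 0.5, -1.3]
opening: 10.0
```

Run:
```python
from g import *
sh((*M[2],120))
```

```text
t 9.3 tcp [567.6  75.7 131. ] axes x [-0.912  0.409 -0.019] F [ 0.6  0.5 -1.3] open 10.0 j [ 0.03  0.56  1.63  0.    0.93 -1.12]
(616.2, 6.8, 120) -> [-72.3 -43.1  11.9]
```

carry_out --steps '[[0,[-25,-15,2],0],[0,[-50,-30,5],0],[0,[-68,-41,10],0],[0,[-72,-43,12],0],[0,[-72,-43,12],0],[0,[-72,-43,12],0]]'

```text
t: 9.9
tool_pos: [615.2, 7.9, 119.8]
ee_rot: [0.209, 0.978, 0.004, 0.01]
ft_force: [-0.3, 0.4, -1.3]
opening: 10.4
```

Run:
```python
from g import *
sh((*M[2],76.6))
T=camera('top');S=camera('side');cv2.imwrite('pics/b3t.png',T[:,:,::-1]);cv2.imwrite('pics/b3s.png',S[:,:,::-1])
A=crop(T,(322,220),40,40,6,None);B=crop(S,(346,205),40,40,6,None);cv2.imwrite('pics/b3.png',cv2.resize(np.hstack([A,B]),(800,400)))
# expected face centre in side if spindle axis at TCP and underside at 120-64.6
for z in (52,82):print(z,proj('side',(*M[2],z)))
```

```text
t 9.9 tcp [615.2   7.9 119.8] axes x [-0.913  0.408 -0.018] F [-0.3  0.4 -1.3] open 10.4 j [-0.09  0.62  1.53  0.01  0.97 -1.24]
(616.2, 6.8, 76.6) -> [-0.6 -1.1 43.2]
52 [346.39999334 213.39384054]
82 [346.87713077 203.6905815 ]
```

View pics/b3.png

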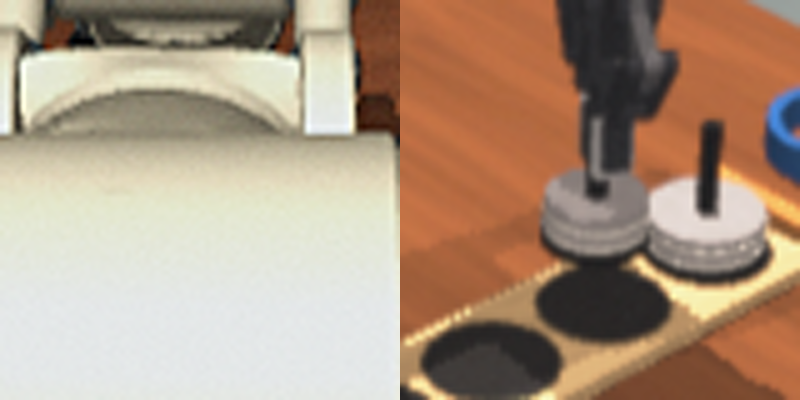

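b's face centre sits at about (345.4,203.6) in the side view, against an expected 347.5. So the post is about 5 mm along tool +x from the TCP, matching the grasp reading. I'll shift by that and lower.

carry_out --steps '[[0,[-5,-1,20],0],[0,[-5,-1,32],0],[0,[-5,-1,38],0],[0,[-5,-1,41],0],[0,[-5,-1,42],0],[0,[-5,-1,43],0],[0,[-5,-1,44],0],[0,[-5,-1,44.5],0],[0,[-5,-1,44.5],0]]'

```text
t: 10.9
tool_pos: [620.8, 5.3, 76.6]
ee_rot: [0.209, 0.978, 0.004, 0.011]
ft_force: [-2.6, 2.0, 8.9]
opening: 10.1
```

Contact at 8.9 N. Release, rise, and start toward c.

carry_out --steps '[[0.4,[0,0,-1],0],[0.4,[0,0,-1],0],[0.4,[0,0,-1],0],[0.4,[0,0,-10],0],[0.4,[0,0,-40],0],[0.4,[0,0,-80],0],[0.4,[0,0,-110],0],[0.4,[0,0,-110],0]]'

```text
t: 11.7
tool_pos: [620.4, 4.8, 191.5]
ee_rot: [0.209, 0.978, 0.004, 0.014]
ft_force: [-0.9, -0.0, -0.8]
opening: 34.3
```

Run:
```python
from g import *
sh((*W['c'],120),(*W['c'],60))
S=camera('side');cv2.imwrite('pics/b5s.png',S[:,:,::-1])
crop(S,(346,205),40,40,6,'pics/b5.png')
for z in(12,38,92):print(proj('side',(*M[2],z)))
```

```text
t 11.7 tcp [620.4   4.8 191.5] axes x [-0.913  0.408 -0.026] F [-0.9 -0.  -0.8] open 34.3 j [-0.09  0.54  1.45  0.01  1.12 -1.24]
(390.7, -291.3, 120) -> [  90.7 -365.    64. ]
(390.7, -291.3, 60) -> [  92.2 -365.8  124. ]
[345.78657043 225.86420525]
[346.1824032  217.81783542]
[347.03956509 200.38655966]
```

View pics/b5.png

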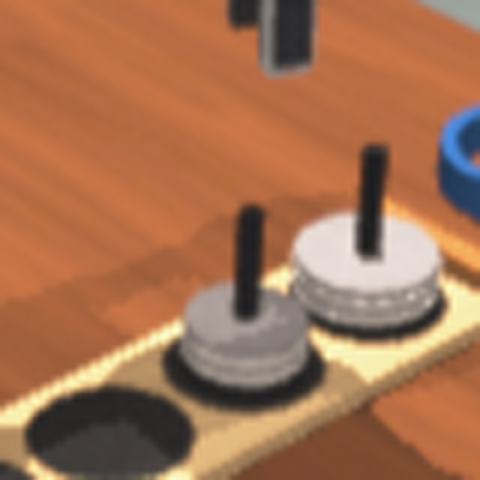

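b stands upright on mark 2. On to c.

carry_out --steps '[[0.5,[90,-365,5],0],[0.5,[90,-365,5],0],[0.5,[90,-365,5],0],[0.5,[90,-365,5],0],[0.5,[90,-365,5],0],[0.5,[90,-365,5],0],[0.5,[91,-365,5],0],[0.5,[91,-365,35],0],[0.5,[91,-365,62],0],[0.5,[91,-365,62],0]]'

```text
t: 12.75
tool_pos: [387.2, -290.2, 117.5]
ee_rot: [0.209, 0.978, 0.006, 0.01]
ft_force: [-0.4, 0.3, 0.5]
opening: 42.8
```

Run:
```python
from g import *
sh((*W['c'],120),(*W['c'],60))
S=camera('side')
crop(S,(366,310),40,40,6,'pics/c1.png')
```

```text
t 12.75 tcp [ 387.2 -290.2  117.5] axes x [-0.912  0.41  -0.018] F [-0.4  0.3  0.5] open 42.8 j [-0.78  0.49  1.85  0.03  0.79 -1.95]
(390.7, -291.3, 120) -> [-3.7  0.5 -2.4]
(390.7, -291.3, 60) -> [-2.6 -0.4 57.5]
```

View pics/c1.png

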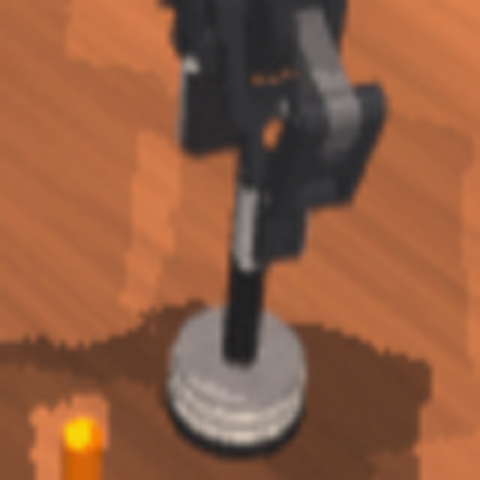

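The silver c (46 mm) is under the gripper, with the orange decoy off at lower left. Descend, checking before closing.

carry_out --steps '[[0.5,[-3.5,0,0],0],[0.5,[-3.5,0,25],0],[0.5,[-3,0,50],0],[0.5,[-3,0,57],0],[0.5,[-3,0,57],0],[0.5,[-3,0,57],0]]'

```text
t: 13.4
tool_pos: [392.8, -291.4, 63.2]
ee_rot: [0.209, 0.978, 0.005, 0.011]
ft_force: [0.3, -0.4, -0.2]
opening: 42.7
```

Run:
```python
from g import *
sh((*W['c'],60))
```

```text
t 13.4 tcp [ 392.8 -291.4   63.2] axes x [-0.913  0.408 -0.02 ] F [ 0.3 -0.4 -0.2] open 42.7 j [-0.77  0.59  1.88  0.03  0.66 -1.95]
(390.7, -291.3, 60) -> [ 2.  -0.8  3.2]
```

carry_out --steps '[[0.5,[3,-1,4],0],[0.5,[3,-1,4],0],[0,[3,-1,4],0],[0,[3,-1,4],0],[0,[3,-1,4],0],[0,[3,-1,4],0],[0,[3,-1,4],0]]' --newtons 60

```text
t: 14.1
tool_pos: [390.0, -291.0, 59.4]
ee_rot: [0.209, 0.978, 0.005, 0.012]
ft_force: [0.1, 1.4, 5.5]
opening: 10.2
```

Run:
```python
from g import *
sh((*W['c'],60),(*M[3],125))
S=camera('side')
crop(S,(366,310),40,40,6,'pics/c2.png')
```

```text
t 14.1 tcp [ 390.  -291.    59.4] axes x [-0.913  0.408 -0.021] F [0.1 1.4 5.5] open 10.2 j [-0.78  0.6   1.89  0.03  0.64 -1.96]
(390.7, -291.3, 60) -> [-0.8  0.1 -0.6]
(536.3, 5.1, 125) -> [-14.1 331.  -60.6]
```

View pics/c2.png

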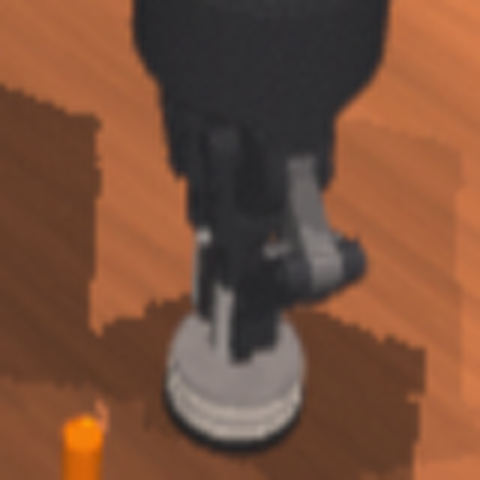

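c is held, with its post centred on the TCP to within about 1 mm. Lift and carry to mark 3.

carry_out --steps '[[0,[0,0,-20],0],[0,[0,0,-45],0],[0,[-1,15,-60],0],[0,[-2,45,-62],0],[0,[-4,80,-62],0],[0,[-6,115,-62],0],[0,[-7,150,-62],0],[0,[-8,185,-62],0],[0,[-9,220,-62],0],[0,[-10,250,-62],0]]'

```text
t: 15.15
tool_pos: [500.0, -65.5, 125.2]
ee_rot: [0.208, 0.978, 0.005, 0.012]
ft_force: [0.3, -0.8, -0.3]
opening: 10.8
```

Run:
```python
from g import *
sh((*M[3],115))
```

```text
t 15.15 tcp [500.  -65.5 125.2] axes x [-0.913  0.408 -0.021] F [ 0.3 -0.8 -0.3] open 10.8 j [-0.26  0.5   1.8   0.01  0.82 -1.42]
(536.3, 5.1, 115) -> [-4.1 79.1 11.4]
```

carry_out --steps '[[0,[-1,28,2],0],[0,[-3,55,5],0],[0,[-4,74,10],0],[0,[-4,79,11],0],[0,[-4,79,11],0],[0,[-4,79,11],0]]'

```text
t: 15.75
tool_pos: [535.7, 4.4, 115.4]
ee_rot: [0.209, 0.978, 0.005, 0.011]
ft_force: [0.4, 0.1, -0.8]
opening: 10.3
```

Run:
```python
from g import *
sh((*M[3],71.5))
S=camera('side')
crop(S,(323,215),40,40,6,'pics/c3.png');print(proj('side',(*M[3],82)))
```

```text
t 15.75 tcp [535.7   4.4 115.4] axes x [-0.913  0.408 -0.02 ] F [ 0.4  0.1 -0.8] open 10.3 j [-0.11  0.54  1.73  0.01  0.84 -1.26]
(536.3, 5.1, 71.5) -> [ 0.6  0.2 43.9]
[323.73177712 214.94606958]
```

View pics/c3.png

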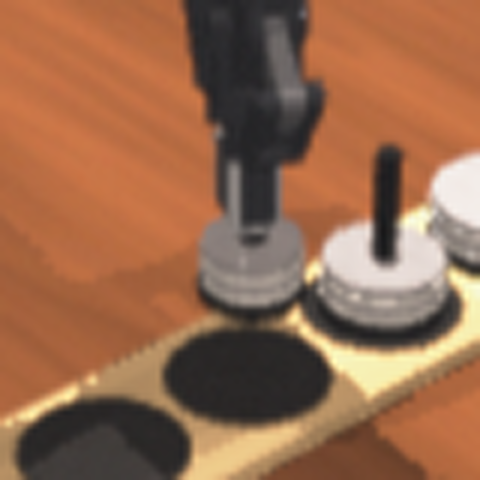

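c's face is at about (325.0,215.5) against an expected (324.6,215), so it is centred. Lowering.

carry_out --steps '[[0,[1,0,20],0],[0,[1,0,32],0],[0,[1,0,38],0],[0,[1,0,41],0],[0,[1,0,41],0]]'

```text
t: 16.3
tool_pos: [535.7, 4.7, 74.4]
ee_rot: [0.209, 0.978, 0.005, 0.011]
ft_force: [0.2, 0.2, -1.1]
opening: 10.3
```

Run:
```python
from g import *
sh((*M[3],71.5))
```

```text
t 16.3 tcp [535.7   4.7  74.4] axes x [-0.912  0.409 -0.02 ] F [ 0.2  0.2 -1.1] open 10.3 j [-0.11  0.61  1.76  0.01  0.75 -1.26]
(536.3, 5.1, 71.5) -> [-0.3  0.6  2.9]
```

carry_out --steps '[[0,[0,0,1],0],[0,[0,0,2],0],[0,[0,0,3],0],[0,[0,0,3.5],0],[0,[0,0,3.5],0]]'

```text
t: 16.8
tool_pos: [536.1, 4.8, 71.3]
ee_rot: [0.209, 0.978, 0.005, 0.012]
ft_force: [0.3, 0.8, 6.5]
opening: 10.4
```

Contact. Release and rise.

carry_out --steps '[[0.4,[0,0,-1],0],[0.4,[0,0,-1],0],[0.4,[0,0,-1],0],[0.4,[0,0,-10],0],[0.4,[0,0,-40],0],[0.4,[0,0,-80],0],[0.4,[0,0,-110],0],[0.4,[0,0,-110],0]]'

```text
t: 17.6
tool_pos: [535.1, 4.1, 185.6]
ee_rot: [0.209, 0.978, 0.005, 0.015]
ft_force: [0.8, -0.2, -1.0]
opening: 34.3
```

Run:
```python
from g import *
sh((*W['d'],120),(*W['d'],60))
S=camera('side');crop(S,(335,215),50,40,6,'pics/c5.png')
```

```text
t 17.6 tcp [535.1   4.1 185.6] axes x [-0.912  0.408 -0.027] F [ 0.8 -0.2 -1. ] open 34.3 j [-0.11  0.44  1.67  0.01  1.   -1.26]
(571.5, -272.8, 120) -> [-144.5 -239.    65.6]
(571.5, -272.8, 60) -> [-142.9 -240.   125.6]
```

View pics/c5.png

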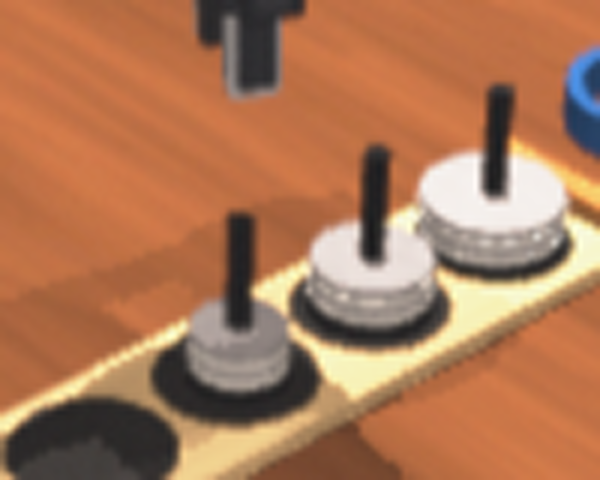

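a, b and c stand upright on marks 1–3. Now d.

carry_out --steps '[[0.5,[-144,-239,5],0],[0.5,[-144,-239,5],0],[0.5,[-144,-239,5],0],[0.5,[-144,-239,5],0],[0.5,[-144,-239,5],0],[0.5,[-144,-239,5],0],[0.5,[-144,-239,35],0],[0.5,[-144,-239,64],0],[0.5,[-144,-239,64],0],[0.5,[-144,-239,64],0]]'

```text
t: 18.65
tool_pos: [569.6, -272.2, 119.2]
ee_rot: [0.209, 0.978, 0.005, 0.013]
ft_force: [0.7, -0.1, 0.9]
opening: 42.6
```

Run:
```python
from g import *
sh((*W['d'],120),(*W['d'],60))
S=camera('side');crop(S,(418,270),40,40,6,'pics/d1.png')
```

```text
t 18.65 tcp [ 569.6 -272.2  119.2] axes x [-0.913  0.408 -0.023] F [ 0.7 -0.1  0.9] open 42.6 j [-0.55  0.64  1.48  0.02  1.   -1.71]
(571.5, -272.8, 120) -> [-2.   0.2 -0.8]
(571.5, -272.8, 60) -> [-0.6 -0.7 59.2]
```

View pics/d1.png

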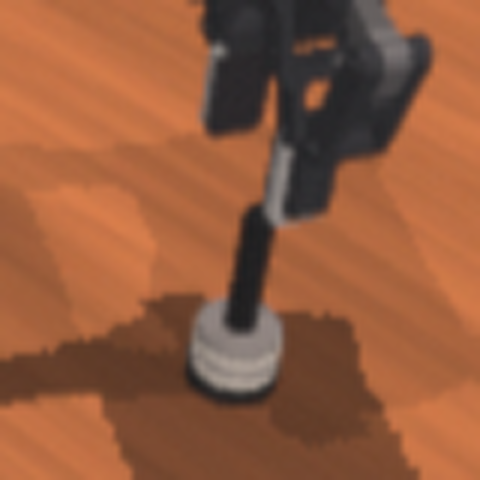

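d stands under the open jaws, with its tip at about (421,265). Descend.

carry_out --steps '[[0.5,[-2,0,2],0],[0.5,[-2,0,28],0],[0.5,[-1,-1,52],0],[0.5,[-0.5,-1,59],0],[0.5,[-0.5,-1,59],0],[0.5,[-0.5,-1,59],0]]'

```text
t: 19.3
tool_pos: [572.7, -273.6, 62.5]
ee_rot: [0.209, 0.978, 0.005, 0.015]
ft_force: [0.2, 0.2, 0.1]
opening: 42.8
```

Run:
```python
from g import *
sh((*W['d'],60))
```

```text
t 19.3 tcp [ 572.7 -273.6   62.5] axes x [-0.913  0.408 -0.026] F [0.2 0.2 0.1] open 42.8 j [-0.55  0.72  1.51  0.02  0.88 -1.71]
(571.5, -272.8, 60) -> [1.5 0.2 2.5]
```

carry_out --steps '[[0.5,[2,0,2.5],0],[0.5,[2,0,2.5],0],[0,[2,0,2.5],0],[0,[2,0,2.5],0],[0,[2,0,2.5],0],[0,[2,0,2.5],0],[0,[2,0,2.5],0]]' --newtons 60

```text
t: 20.0
tool_pos: [571.1, -273.2, 60.4]
ee_rot: [0.209, 0.978, 0.005, 0.015]
ft_force: [-2.2, -1.6, 6.1]
opening: 10.4
```

Run:
```python
from g import *
sh((*W['d'],60),(*M[4],125))
S=camera('side');crop(S,(418,270),40,40,6,'pics/d2.png')
```

```text
t 20.0 tcp [ 571.1 -273.2   60.4] axes x [-0.913  0.408 -0.027] F [-2.2 -1.6  6.1] open 10.4 j [-0.55  0.72  1.52  0.02  0.88 -1.72]
(571.5, -272.8, 60) -> [-0.2  0.5  0.4]
(456.3, 3.2, 125) -> [215.7 206.5 -67.4]
```

View pics/d2.png

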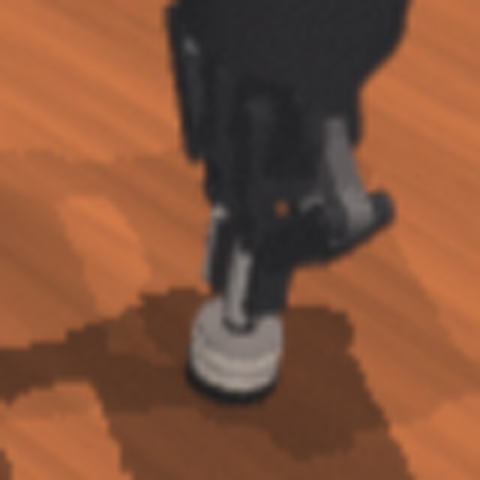

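d is held and centred. Lift and carry to mark 4.

carry_out --steps '[[0,[0,0,-20],0],[0,[0,0,-45],0],[0,[10,10,-60],0],[0,[30,29,-67],0],[0,[55,53,-67],0],[0,[80,77,-67],0],[0,[105,101,-67],0],[0,[130,125,-67],0],[0,[155,149,-67],0],[0,[175,168,-67],0]]'

```text
t: 21.05
tool_pos: [476.8, -47.0, 125.2]
ee_rot: [0.208, 0.978, 0.005, 0.015]
ft_force: [0.5, -0.1, -0.5]
opening: 10.2
```

Run:
```python
from g import *
sh((*M[4],115))
```

```text
t 21.05 tcp [476.8 -47.  125.2] axes x [-0.913  0.408 -0.027] F [ 0.5 -0.1 -0.5] open 10.2 j [-0.23  0.47  1.87  0.01  0.78 -1.39]
(456.3, 3.2, 115) -> [39.5 37.4  9.7]
```

carry_out --steps '[[0,[16,15,2],0],[0,[30,29,6],0],[0,[39,37,9],0],[0,[39,37,10],0],[0,[39,37,10],0],[0,[39,37,10],0]]'

```text
t: 21.65
tool_pos: [457.2, 2.0, 114.8]
ee_rot: [0.209, 0.978, 0.005, 0.015]
ft_force: [-0.4, 0.1, 0.1]
opening: 10.8
```

Run:
```python
from g import *
sh((*M[4],75),(*M[4],72.4))
S=camera('side');crop(S,(300,225),40,40,6,'pics/d3.png');print(proj('side',(*M[4],81)))
```

```text
t 21.65 tcp [457.2   2.  114.8] axes x [-0.912  0.408 -0.027] F [-0.4  0.1  0.1] open 10.8 j [-0.13  0.47  1.93  0.01  0.72 -1.29]
(456.3, 3.2, 75) -> [ 2.4  0.1 39.8]
(456.3, 3.2, 72.4) -> [ 2.5  0.1 42.4]
[298.76112487 227.49801941]
```

View pics/d3.png

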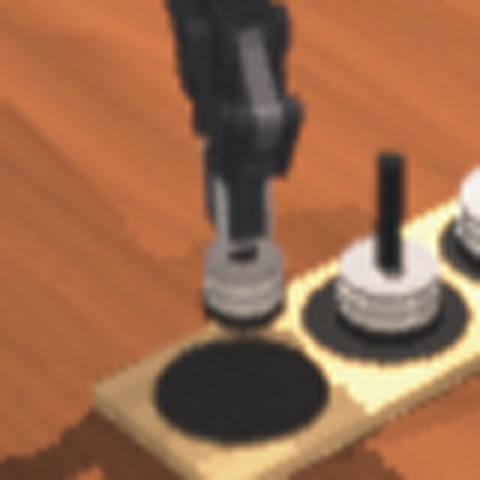

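d's face is at (300.5,228) against an expected ~299.6, so it is about 2 mm off along −tool x. I'll add that correction while lowering.

carry_out --steps '[[0,[2.5,0,20],0],[0,[2.5,0,32],0],[0,[2.5,0,38],0],[0,[2.5,0,40],0],[0,[2.5,0,40],0]]'

```text
t: 22.2
tool_pos: [456.3, 2.9, 74.9]
ee_rot: [0.209, 0.978, 0.005, 0.015]
ft_force: [-0.4, -0.4, -1.2]
opening: 10.2
```

Run:
```python
from g import *
sh((*M[4],72.4))
```

```text
t 22.2 tcp [456.3   2.9  74.9] axes x [-0.912  0.409 -0.027] F [-0.4 -0.4 -1.2] open 10.2 j [-0.13  0.54  1.96  0.01  0.61 -1.29]
(456.3, 3.2, 72.4) -> [0.2 0.2 2.5]
```

carry_out --steps '[[0,[0,0,1],0],[0,[0,0,2],0],[0,[0,0,2.5],0],[0,[0,0,3],0],[0,[0,0,3],0]]'

```text
t: 22.7
tool_pos: [456.7, 2.9, 72.4]
ee_rot: [0.209, 0.978, 0.005, 0.015]
ft_force: [-0.6, 1.0, 11.2]
opening: 10.2
```

carry_out --steps '[[0.4,[0,0,-1],0],[0.4,[0,0,-1],0],[0.4,[0,0,-1],0],[0.4,[0,0,-10],0],[0.4,[0,0,-40],0],[0.4,[0,0,-80],0],[0.4,[0,0,-120],0],[0.4,[0,0,-160],0],[0.4,[0,0,-180],0]]'

```text
t: 23.6
tool_pos: [451.3, 2.4, 256.0]
ee_rot: [0.209, 0.978, 0.005, 0.017]
ft_force: [0.2, -0.3, 0.6]
opening: 34.3
```

carry_out --steps '[[0.4,[0,50,0],0],[0.4,[0,100,0],0],[0.4,[0,150,0],0],[0.4,[0,200,0],0],[0.4,[30,250,0],0],[0.4,[60,300,0],0],[0.4,[100,350,0],0],[0.4,[100,400,0],0],[0.4,[100,400,0],0]]'

```text
t: 24.5
tool_pos: [522.6, 411.9, 260.1]
ee_rot: [0.208, 0.978, 0.005, 0.018]
ft_force: [0.9, -0.6, 0.5]
opening: 34.1
```

Run:
```python
from g import *
from m import up,ell
sh()
T=camera('top');S=camera('side');cv2.imwrite('pics/f_t.png',T[:,:,::-1]);cv2.imwrite('pics/f_s.png',S[:,:,::-1])
for i in range(1,5):
    X=(*M[i],38);c=proj('top',X).round().astype(int);r=17;box=(c[0]-r,c[1]-r,c[0]+r,c[1]+r);U=up(T,box,8)
    hsv=cv2.cvtColor(U,cv2.COLOR_RGB2HSV)
    es=ell((U.min(2)>110)&(hsv[...,1]<40),box,8,amin=15)
    for e in es:
        if e[3]<32:
            P3=plane('top',e[:2],38);print(i,np.round(e,1),P3.round(1),'off',(P3[:2]-M[i]).round(1))
A=crop(T,(324,222),50,60,5,None);B=crop(S,(335,225),62,50,6,None)
cv2.imwrite('pics/f.png',np.hstack([A[:600],cv2.resize(B,(300,242))[:242] if 0 else cv2.copyMakeBorder(cv2.resize(B,(300,242)),0,358,0,0,0)]))
```

```text
t 24.5 tcp [522.6 411.9 260.1] axes x [-0.913  0.407 -0.032] F [ 0.9 -0.6  0.5] open 34.1 j [ 0.59  0.53  1.25 -0.02  1.32 -0.56]
1 [318.3 181.8  23.5  23.9] [691.9  11.2  38. ] off [-4.1  2.6]
2 [321.7 207.9  19.9  20.6] [613.9   7.8  38. ] off [-2.3  1. ]
2 [317.4 190.8   5.2  16. ] [665.4  15.9  38. ] off [49.2  9.1]
3 [325.  234.6  15.9  16.6] [535.8   4.8  38. ] off [-0.5 -0.3]
4 [327.8 262.4  11.8  12.7] [456.5   3.4  38. ] off [0.2 0.2]
```

View pics/f.png

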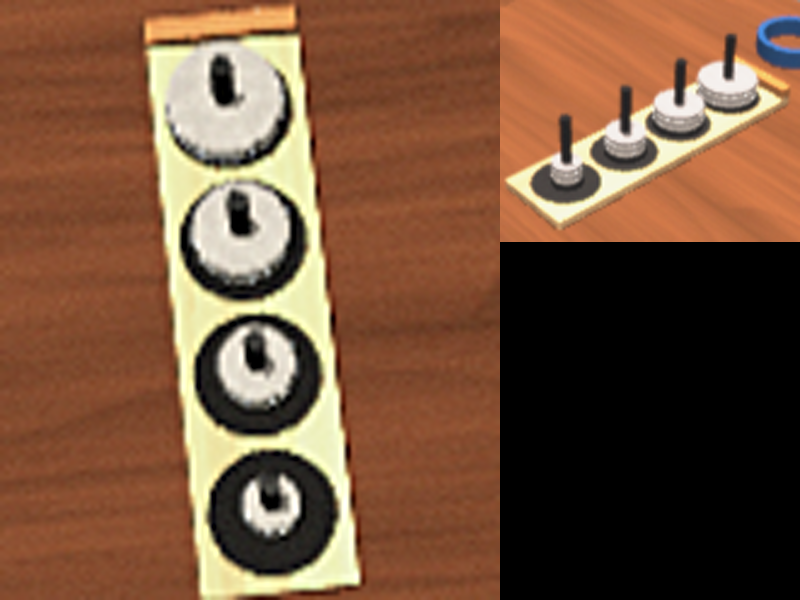

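View pics/f_s.png

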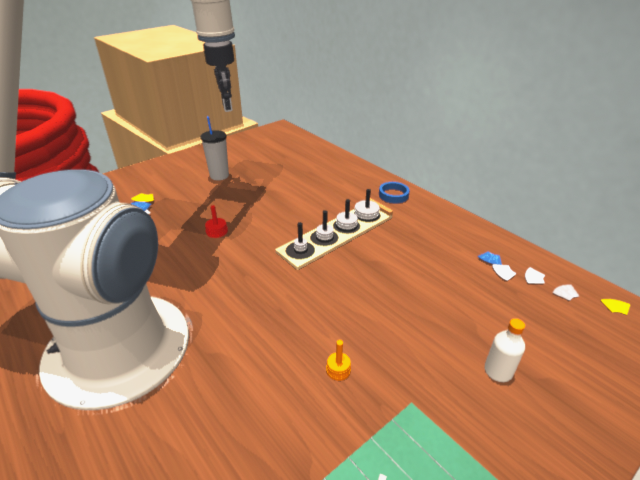

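All four stand on their marks in order. The top-view offsets are 4.9, 2.5, 0.6 and 0.3 mm against a 12 mm limit. The tumbler and glue bottle appear unmoved in the side view. Handing in.

Run:
```python
from g import *
a=cv2.imread('pics/side0.png').astype(int);b=cv2.imread('pics/f_s.png').astype(int)
print('glue diff',abs(a-b)[315:385,480:530].mean(),'tumbler diff',abs(a-b)[130:182,200:230].mean())
print(robot.job_done())
```

```text
glue diff 3.4966666666666666 tumbler diff 3.3846153846153846
the job is handed in; nothing more can be done
None
```

All four spindles stand on their marks in order of width: 70 mm beside the stop, then 58, 46 and 34 mm. I gripped each by its post, set it down until the wrist force showed contact, then released it. The job was handed in at about 24.6 s of the 96 s allowed, with no verdict reported.

**Position:** the final top view, taken at the expected disc-top height, put the axes 4.9, 2.5, 0.6 and 0.3 mm from the centres of marks 1 to 4. The limit is 12 mm. The widest spindle is the least well centred, about 4 mm toward mark 2 and clear of the stop.

**Upright and clear:** in both views all four look upright and seated. The gripper was empty and clear of everything. I did not re-measure their heights or tilt after placing.

**Bystanders:** the tumbler and glue bottle look unchanged between the first and last side pictures. The red and orange look-alikes were not touched.

**Disagreements:**
- The two cameras differed by 1–2 mm throughout, within their stated calibration.
- The second widest spindle was gripped about 5 mm off the tool's centre, and I corrected for that when placing it.
- The tool drifted to a tilt of about 0.03 rad over the run.

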